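Push the stone samples home and turn the keeper

TASK

Get the tray of stone samples ready for the van: with the fingertips push the touching row of four limestone samples along the tray's channel, as one train without gaps opening, until the first sample is fully home against the end stop. Then push the wooden turn-button round until it lies square across the channel behind the last sample. Do not pick up or tip any sample, and leave the tools and the corbel where they are.

Things in the scene. Friction and masses are not known exactly. Their poses are not given: they have to be found in the camera images.
- tray: Fixed wooden tray, 95 x 365 mm: a straight channel along its y axis (within 0.3 rad of world y), +y to the end stop, y = -185 mm end open. Origin on the bench, mid-width; z up. Heights above the bench: floor 12 mm, side rails 26 mm, stop 52 mm. Rails lie at x 29.5 to 47.5 mm on both sides. Stop's face at y = +150 mm.
- stop_face (a point): Middle of the face of the end stop, 34 mm above the bench (tray x 0, y 150 mm).
- keeper (a joint): Angle (rad) of the dark wooden turn-button, 18 mm wide, 27 to 45 mm above the bench, 84 mm from pivot to tip. 0: along the channel, pointing to the open end, beside the row; negative: swung outward (to -0.5); 1.57 (its limit): square across, front face at tray y = +1 mm, 5 mm behind the row when home. Grows clockwise from above. Stays where left; about 1 N at the tip moves it.
- keeper_pivot (a point): The turn-button's pivot on the tray's +x rail, half-way up the button, 36 mm above the bench (tray x 38.5 mm, y -8 mm).
- keeper_tip (a point): Middle of the keeper's free end, half-way up, 84 mm from the pivot.
- sample_a: Loose limestone sample, 56 mm across the channel (x), 36 mm along it (y), 44 mm high, about 0.2 kg; first in the row, nearest the end stop; plain flat top, full faces to 44 mm. Origin at the centre of its underside. The four stand touching in one row in the channel; when home this one's centre is at tray y = 132 mm.
- sample_b: Loose limestone sample, 56 mm across the channel (x), 36 mm along it (y), 44 mm high, about 0.2 kg; second; top stepped in 6 mm all round above 34 mm. Origin at the centre of its underside. The four stand touching in one row in the channel; when home this one's centre is at tray y = 96 mm.
- sample_c: Loose limestone sample, 56 mm across the channel (x), 36 mm along it (y), 44 mm high, about 0.2 kg; third; half-round roll on top above 34 mm. Origin at the centre of its underside. The four stand touching in one row in the channel; when home this one's centre is at tray y = 60 mm.
- sample_d: Loose limestone sample, 56 mm across the channel (x), 36 mm along it (y), 44 mm high, about 0.2 kg; last in the row, the one to push on; four small ribs on top above 37 mm. Origin at the centre of its underside. The four stand touching in one row in the channel; when home this one's centre is at tray y = 24 mm.
- bush_hammer: Bystander: square-faced iron bush hammer, head 36 x 90 x 36 mm, wooden handle 220 mm along its x. Origin under the head's centre.
- plumb_bob: Bystander: brass plumb bob lying along its x, 92 mm long, 34 mm thick. Origin under its middle.
- bolster: Bystander: rusty steel bolster lying along its x, 200 mm long, blade 62 mm wide, about 32 mm high. Origin under its middle.
- corbel: Bystander: stepped sandstone corbel fragment, 110 x 90 x 75 mm. Origin under its middle.

How it is judged:
On the way, in this order (a step that is already met when the one before it is completed fails the run):
1. the whole row is home against the end stop while the keeper is still open (y of sample_a in the frame of tray above 0.128 m and y of sample_b in the frame of tray above 0.092 m and y of sample_c in the frame of tray above 0.056 m and y of sample_d in the frame of tray above 0.02 m and value of joint keeper below 0.8 rad), for 0.2 s.
2. the keeper lies across the channel behind the row (value of joint keeper above 1.45 rad), for 0.2 s.
At the end, for the whole second after the job is handed in: All four samples stand in the channel within 4 mm of their home places against the end stop and at rest, and the keeper is within 0.12 rad of square across the channel (y of sample_a in the frame of tray above 0.128 m and y of sample_b in the frame of tray above 0.092 m and y of sample_c in the frame of tray above 0.056 m and y of sample_d in the frame of tray above 0.02 m and z of each of sample_a, sample_b, sample_c, sample_d in the frame of tray below 0.016 m and angle between each of sample_a, sample_b, sample_c, sample_d's own z axis and vertical below 0.1 rad and linear speed of each of sample_a, sample_b, sample_c, sample_d below 0.01 m/s and value of joint keeper above 1.45 rad); the robot touches nothing.
It fails at once if a sample is lifted more than 8 mm off the tray floor (z of any of sample_a, sample_b, sample_c, sample_d in the frame of tray above 0.02 m).
It fails at once if a sample is tipped (angle between any of sample_a, sample_b, sample_c, sample_d's own z axis and vertical above 0.3 rad).
It fails at once if the row comes apart (gaps of more than 12 mm in all) (distance between sample_a and sample_d above 0.12 m).
It fails at once if a bystander is moved more than 15 mm (distance of any of bush_hammer, plumb_bob, bolster, corbel from where it was at the start of the episode above 0.015 m).
It also fails if it takes over 46 s, if anything falls off the work surface, if the arm or the gripper's body presses on something with over 40 N, if the wrist force passes 120 N, or if a joint passes its speed limit or range.

ROBOT

A 6-joint arm with a two-finger parallel gripper is mounted at the origin on the work surface. World frame = base frame: x ahead of the robot, y to its left, z up, the work surface at z = 0. Lengths are in m, angles in rad, forces in N, time in s.
With the tool pointing down it reaches from about 0.35 to 0.975 m from the base axis. Payload 4.9 kg.
Tool frame: the origin (TCP) lies at the very end of the fingers, on their centre line; the grasp point (between the pads) lies 19 mm behind it; z points along the fingers, y is the direction in which the jaws open and shut (so a half turn about z gives the same grasp; the last joint's range is limited). The gripper opens to 85 mm and grips with 20 to 120 N. Pads are 22 mm wide; open, the fingers measure 114 mm over their backs; the gripper's body (76 mm by 85 mm) begins 54 mm behind the grasp point. The pads swing forward as they close: fully open they stand 13 mm farther back than shut.
Start: joints at [1.026, 0.053, 1.613, -0, 1.476, -0.119], TCP at [0.258, 0.569, 0.231] pointing down, gripper open.
Joint ranges: [-3.01, 3.01], [-1.01, 2.22], [0.06, 2.58], [-1.02, 4.17], [0.09, 2.62], [-3.14, 3.14]. Speed limits (rad/s): [2.57, 2.57, 3.14, 3.14, 3.14, 3.14].

INTERFACE

Orientations are given as a unit quaternion [w, x, y, z].
In Python, from plant import monitor, eyes, manip gives the robot as it stands.
- The arm moves only by the tool step_arm, never from a script. Its argument "motion" is a list of rows, each a list of 7 numbers: the shift along the world's x, y, z scaled (see below), then the turn, a rotation vector about the world's x, y, z scaled (see below), then the closure in counts, from 0 (fully open) to 255 (shut). In form: [[x, y, z, ax, ay, az, grip], ...]. A call has 1 to 10 rows; each row is the pose to reach, as a shift and turn from the pose commanded when the call began; what a row does not reach only later rows make up. The controller multiplies each number of a shift by 0.5 m and each number of a turn by 1.5 rad. A row lasts 1/10 s, in which the tool goes at most 50 mm and 8.59 degrees, less where a joint would pass 70% of its speed; a pose out of reach is approached as far as the arm can. A call with a number of a shift or a turn outside -1 to 1 is refused whole. A call with a gripper value outside its range is refused whole. The fingers move at their own pace and stop on an object; the grip force is fixed at half the most. Time passes only in rows, so rows that repeat a pose let the fingers close. It gives the time, the measured TCP pose, the force and the opening at its end, in the units of the state.
- monitor.state(): the state, without advancing time (a new reading comes with each control period).
- eyes.grab_frame(name): name is "scene" or "top" or "wrist"; returns a dict with "pixels" (384x512x3 uint8, red, green, blue), "mtx" (3x3 intrinsics, pixels), "rvec" (rotation vector, rad) and "tvec" (3), from world to camera coordinates, as OpenCV has them; the wrist camera has in their place "hand_eye" (4x4, takes a point from camera to tool coordinates, whose origin is the TCP and whose axes are the flange's). Camera axes: x right, y down, z forward; pixel columns grow to the right and rows downward; lengths in m; the calibration is good to about 2 mm. A picture is of the moment at which its call begins: read the wrist's pose just before it. There is no depth.
- manip.job_done(): hands the job in, once; it reports no verdict.
Trained networks look in the newest picture that a camera, given by its name, has taken for a name from the list of things; names that differ only in an ending like _2 or _b are one class to them, and where a whole thing is asked for, a point or a joint stands for the part that bears it (a point fixed in the world has none). Each returns a list of dicts, best first, with "p" (0 to 1); they miss things now and then, are a little off and sometimes report something else, mostly with a low value. They report only what shows in the picture. A call takes as long as a camera call.
- eyes.look_for(name, camera): "box" ([centre column, centre row, width, height] in pixels, round what is visible of it).
- eyes.pinpoint(name, camera): "uv" ([column, row] in pixels: a listed point, or the origin of a listed thing).
The state is a dict: "time": time; "joint_pos": joint angles; "joint_vel": joint speeds; "joint_efforts": joint torques, N m; "tool_pos": TCP position; "tool_rot": TCP orientation; "contact_force": force on the tool from outside, world axes, zero at the start; "ft_torque": the same for the moment, N m; "gripper_width": opening from 0.0 (shut) to 1.0 (fully open).
Only numpy, scipy, OpenCV 4.12 (cv2) and the standard library are available. Lean on these libraries where they do the work, as an engineer would, in place of code of your own. Each camera call takes 0.05 s, during which the arm holds its last target.

## Working session

There is one attempt and no reset: what is moved stays moved. The work goes in short steps, Python scripts to look and compute and a tool call to move; the robot and the scene stay as the last step left them, time stands still between calls to the robot, and variables do not carry over. Pictures are saved under pics/ and viewed, and the job is handed in when it is done.

Besides the shell and the picture viewer there is one more tool, called after "Request:" as name(argument=value, ...), one argument or row to a line, values as JSON. step_arm: Moves the arm, as the interface text tells. Its arguments: {"type":"object","properties":{"motion":{"type":"array","items":{"type":"array","items":{"type":"number"}}}},"required":["motion"]}

```bash
mkdir -p pics; ls; cat > h.py <<'E'
import numpy as np, cv2
from plant import monitor, eyes, manip
def cam(f):
    R=cv2.Rodrigues(np.array(f["rvec"],float))[0]; t=np.array(f["tvec"],float).ravel(); return np.array(f["mtx"],float),R,t
def ray(f,uv,z):
    K,R,t=cam(f); d=R.T@np.linalg.inv(K)@np.array([uv[0],uv[1],1.]); c=-R.T@t
    return c+d*(z-c[2])/d[2]
def proj(f,P):
    return cv2.projectPoints(np.array(P,float).reshape(-1,3),np.array(f["rvec"],float),np.array(f["tvec"],float),np.array(f["mtx"],float),None)[0].reshape(-1,2)
def save(n,px): cv2.imwrite("pics/"+n+".png",cv2.cvtColor(px,cv2.COLOR_RGB2BGR))
E
python3 - <<'E'
from h import *
print(monitor.state())
for c in ["top","scene"]:
    f=eyes.grab_frame(c); save(c+"0",f["pixels"])
    K,R,t=cam(f); print(c,-R.T@t, R[2])
    for n in ["stop_face","keeper_pivot","keeper_tip","sample_a","sample_d","tray"]:
        r=eyes.pinpoint(n,c)[:4]
        z={"stop_face":.034,"keeper_pivot":.036,"keeper_tip":.036,"tray":0}.get(n,.012)
        for q in r: print(c,n,q["uv"],round(q["p"],2),ray(f,q["uv"],z).round(4))
E
```

```text
pics
{'time': 0.0, 'joint_pos': array([ 1.02597879e+00,  5.33708146e-02,  1.61429605e+00,  3.65063950e-05,
        1.47599468e+00, -1.18979107e-01]), 'joint_vel': array([-1.24396913e-03,  6.06451881e-04,  8.43667171e-04,  4.90376888e-04,
        3.77307702e-05, -8.41844455e-04]), 'joint_efforts': array([ 1.23117476e-03, -3.93671143e+01, -3.70178354e+01, -6.48809373e-05,
        6.86677377e-03, -3.58735360e-05]), 'tool_pos': array([0.25783189, 0.56865755, 0.23005314]), 'tool_rot': array([-3.54239609e-04,  2.11315683e-01,  9.77417317e-01, -9.72070159e-04]), 'contact_force': array([ 0.08873594, -0.51346363,  0.37485714]), 'ft_torque': array([ 0.05958955, -0.00553994,  0.06041225]), 'gripper_width': 0.9979357823629783}
top [0.38896586 0.00195664 0.9791479 ] [ 0.21857808  0.02072122 -0.97559943]
top stop_face [187.5, 241.1] 0.81 [0.4759 0.1584 0.034 ]
top keeper_pivot [260.8, 220.2] 0.85 [0.5319 0.0071 0.036 ]
top keeper_tip [305.0, 216.7] 0.79 [ 0.5467 -0.0864  0.036 ]
top sample_a [280.2, 235.8] 0.97 [ 0.5048 -0.0373  0.012 ]
top sample_a [242.7, 242.0] 0.75 [0.4851 0.0427 0.012 ]
top s
[... 658 characters left out ...]
keeper_tip [210.3, 178.5] 0.62 [ 0.5341 -0.0885  0.036 ]
scene sample_a [217.7, 174.7] 0.91 [ 0.5026 -0.0751  0.012 ]
scene sample_a [252.5, 171.1] 0.87 [0.4924 0.0044 0.012 ]
scene sample_a [267.6, 166.3] 0.84 [0.478  0.0396 0.012 ]
scene sample_a [234.4, 171.0] 0.67 [ 0.4917 -0.0372  0.012 ]
scene sample_d [217.7, 174.7] 0.91 [ 0.5026 -0.0751  0.012 ]
scene sample_d [252.5, 171.1] 0.87 [0.4924 0.0044 0.012 ]
scene sample_d [267.6, 166.3] 0.84 [0.478  0.0396 0.012 ]
scene sample_d [234.4, 171.0] 0.67 [ 0.4917 -0.0372  0.012 ]
scene tray [252.1, 174.2] 0.73 [0.4915 0.0034 0.    ]
scene tray [264.2, 138.1] 0.71 [ 0.3734  0.0341 -0.    ]
scene tray [211.1, 180.7] 0.41 [ 0.5102 -0.0908 -0.    ]
```

View pics/top0.png

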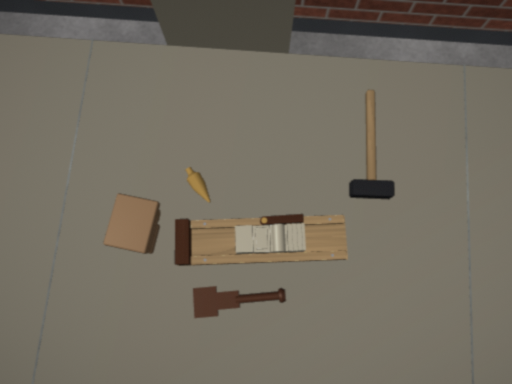

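View pics/scene0.png

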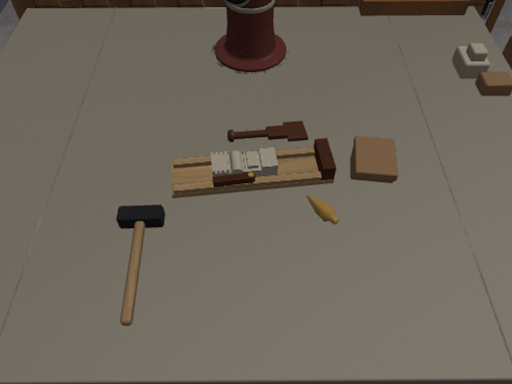

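The top view shows the tray from the stop at about (182,242) to the open end at (345,238). The row spans columns 236–306, and the keeper is beside it, with the pivot at (264,220) and the tip at (303,218). Next I'll refine the tray pose with an overlay.

```bash
cat >> h.py <<'E'
def T2w(tr,P):
    P=np.array(P,float).reshape(-1,3); c,s=np.cos(tr[2]),np.sin(tr[2])
    return np.c_[tr[0]+c*P[:,0]-s*P[:,1], tr[1]+s*P[:,0]+c*P[:,1], P[:,2]]
def overlay(f,tr,n,y_a=None,kang=None,S=5,c=(180,195,180,85)):
    x0,y0,w,h=c
    im=cv2.resize(f["pixels"][y0:y0+h,x0:x0+w],None,fx=S,fy=S,interpolation=cv2.INTER_CUBIC)
    def pl(P,col):
        q=((proj(f,T2w(tr,P))-[x0,y0]+.5)*S).astype(int)
        cv2.polylines(im,[q.reshape(-1,1,2)],False,col,1)
    for s in (-1,1):
        pl([[s*.0475,-.185,.026],[s*.0475,.15,.026]],(255,0,0)); pl([[s*.0295,-.185,.026],[s*.0295,.15,.026]],(255,0,0))
    pl([[-.0475,.15,.052],[.0475,.15,.052]],(0,255,0)); pl([[-.0475,-.185,.026],[.0475,-.185,.026]],(0,255,0))
    if y_a is not None:
        for k in range(5):
            y=y_a+.018-.036*k; pl([[-.028,y,.056],[.028,y,.056]],(0,0,255))
    if kang is not None:
        d=np.array([-np.sin(kang),-np.cos(kang)]);p=np.array([.0385,-.008]); nn=np.array([-d[1],d[0]])*.009
        A=[p+nn,p+nn+d*.084,p-nn+d*.084,p-nn]; pl([[*a,.045] for a in A],(255,0,255))
    save(n,im)
E
python3 - <<'E'
from h import *
f=eyes.grab_frame("top"); 
overlay(f,[.4954,.008,.13],"ov1",.04,0.,c=(170,200,160,80)) 
g=eyes.grab_frame("scene"); overlay(g,[.4954,.008,.13],"ov1s",.04,0.,S=4,c=(160,130,190,75))
print(np.degrees(2*np.arcsin(1/2*1/256)) )
E
```

```text
0.22381178101882981
```

View pics/ov1.png

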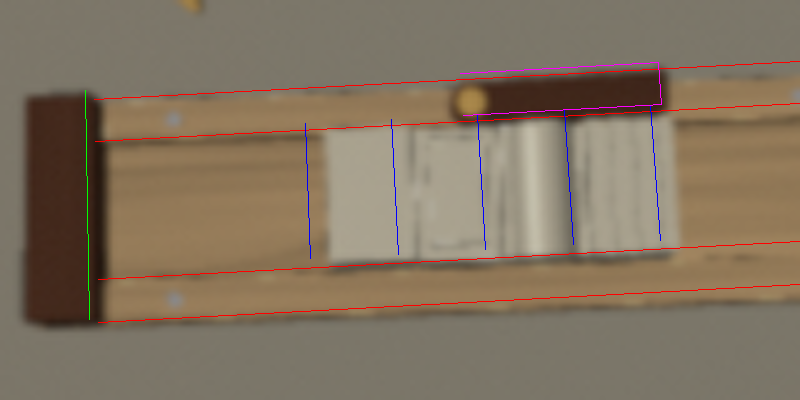

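View pics/ov1s.png

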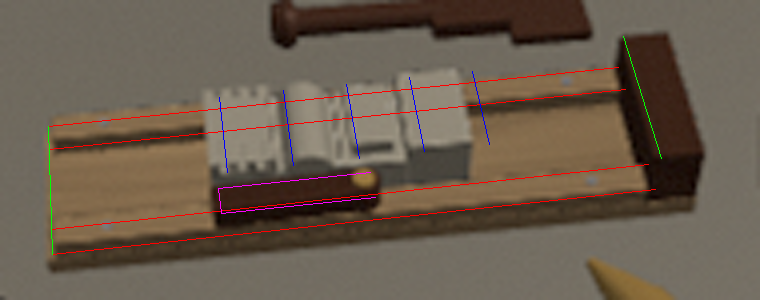

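```bash
python3 - <<'E'
from h import *
f=eyes.grab_frame("top"); g=eyes.grab_frame("scene")
def z(im,c,S,n):
    x0,y0,w,h=c; im=cv2.resize(im[y0:y0+h,x0:x0+w],None,fx=S,fy=S,interpolation=cv2.INTER_CUBIC)
    for k in range(0,w,10): cv2.putText(im,str(x0+k),(int((k+.5)*S),10),0,.35,(255,0,0)); im[:14:2,int((k+.5)*S)]=255; im[::6,int((k+.5)*S)]=255
    for k in range(0,h,10): cv2.putText(im,str(y0+k),(0,int((k+.5)*S)),0,.35,(255,0,0)); im[int((k+.5)*S),::6]=255
    save(n,im)
z(f["pixels"],(170,205,90,70),8.8,"z1");z(f["pixels"],(260,205,90,70),8.8,"z2")
z(g["pixels"],(165,135,90,70),8.8,"z3");z(g["pixels"],(250,130,90,70),8.8,"z4")
E
```

```text
(no output)
```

View pics/z1.png

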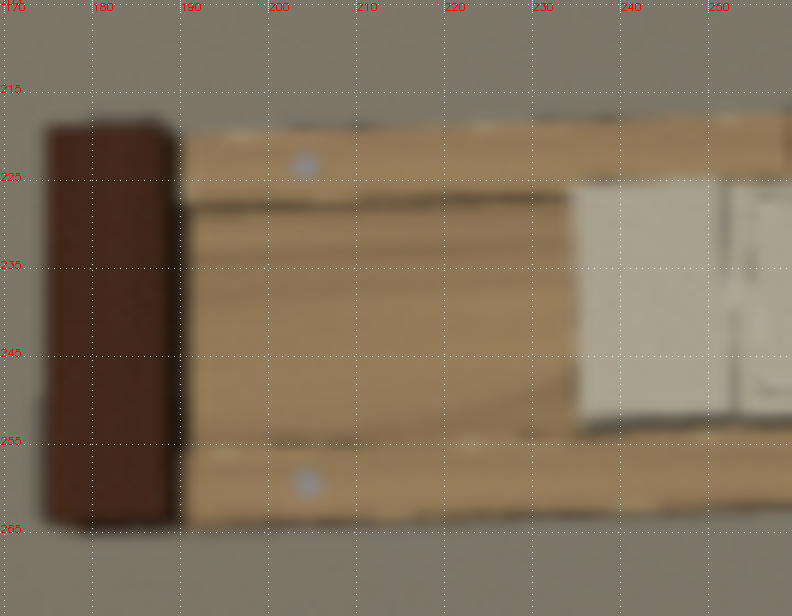

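View pics/z2.png

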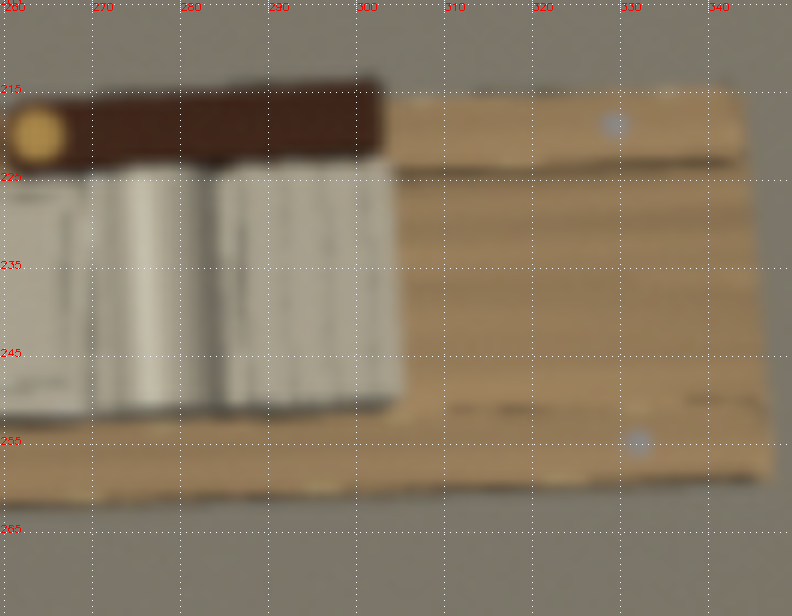

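View pics/z3.png

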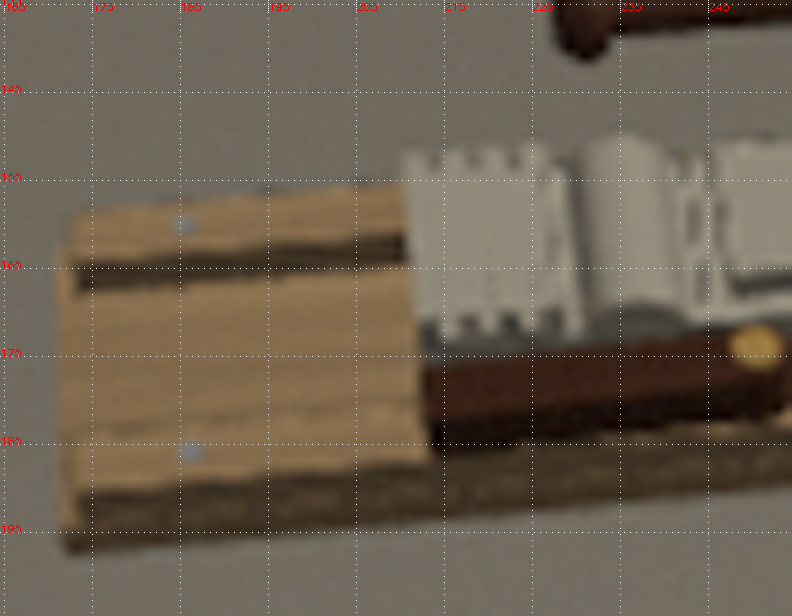

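View pics/z4.png

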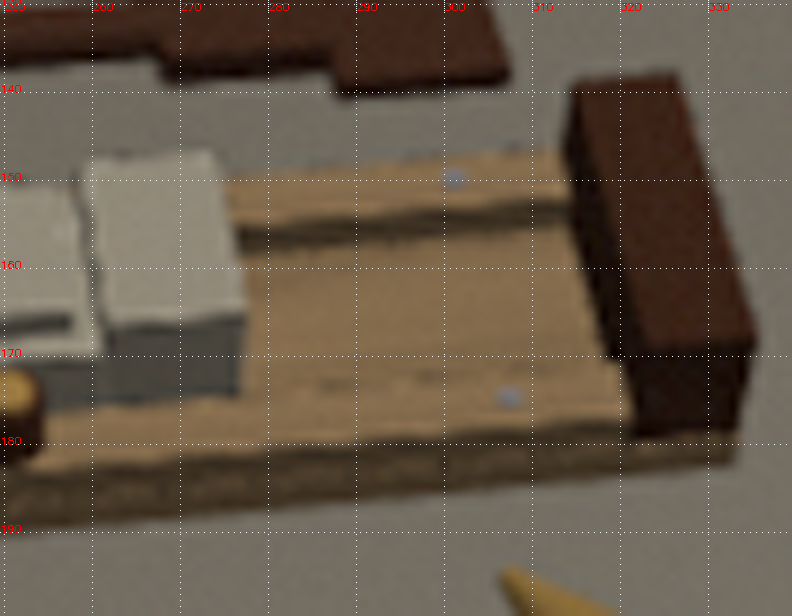

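```bash
cat > fit.py <<'E'
from h import *
from scipy.optimize import least_squares
f=eyes.grab_frame("top"); g=eyes.grab_frame("scene")
cT=[((.0475,.15),(187.7,218.7)),((-.0475,.15),(188.3,263.9)),((.0475,.18),(175.2,218.7)),((-.0475,.18),(174.8,263.8))]
cS=[((-.0475,.15),(314.8,139.2)),((.0475,.15),(321.9,168.9)),((-.0475,.18),(326.8,138)),((.0475,.18),(335.3,168.1))]
lT=[(.0475,(203.6,219)),(.0475,(249,217.6)),(.0475,(322,215)),(-.0475,(203.6,264)),(-.0475,(249,262.2)),(-.0475,(293.6,260.4)),(-.0475,(339,259.0))]
lS=[(.0475,(175.9,190.2)),(.0475,(213.4,186.5)),(.0475,(283.6,180.9)),(.0475,(317.7,177.8))]
def inv(tr,w):
    c,s=np.cos(tr[2]),np.sin(tr[2]); d=w[:2]-np.array(tr[:2]); return np.array([c*d[0]+s*d[1],-s*d[0]+c*d[1]])
def res(tr,sets):
    r=[]
    for F,C,L in sets:
        for p,uv in C: r+=list(inv(tr,ray(F,uv,.052))-p)
        for x,uv in L: r.append(inv(tr,ray(F,uv,.026))[0]-x)
    return np.array(r)*1e3
if __name__=="__main__":
  for s in ([(f,cT,lT)],[(g,cS,lS)],[(f,cT,lT),(g,cS,lS)]):
    o=least_squares(res,[.495,.008,.12],args=(s,),x_scale=[.01,.01,.1],loss="soft_l1"); print(o.x.round(4),res(o.x,s).round(1))
  tr=o.x
  # samples
  for n,F,uv,z in [("a front top",f,(234.9+.0,238),.056),("d back ",f,(305.2,238),.049),("a top S",g,(276.5,158),.056),("keeper tip far",f,(302.5,218),.045),("screw",f,(263.7,220.1),.047)]:
    print(n,inv(tr,ray(F,uv,z)).round(4))
  overlay(f,tr,"ov2",.032,0.,c=(170,200,160,80)); overlay(g,tr,"ov2s",.032,0.,S=4,c=(160,130,190,75))
E
python3 fit.py
```

```text
[0.4925 0.0039 0.1141] [-1.5  2.  -0.2  1.1 -0.5 -1.7  1.  -1.2  0.8  0.1 -0.1 -0.1  0.1  0.4
 -0.3]
[0.4929 0.0031 0.1026] [ 0.8  1.8 -2.2 -0.5  0.1  0.2 -1.2 -0.9  0.6 -0.7  0.8  0.5]
[0.4927 0.0033 0.1091] [-2.3  2.8 -1.   1.4 -1.4 -1.   0.1 -0.9  0.1 -0.1  0.5 -0.8 -0.1  0.6
  0.5  2.   1.8 -1.1 -1.1  1.4  0.3  0.1 -1.4 -0.4 -1.1  1.4  1.6]
a front top [0.0011 0.0545]
d back  [-0.0029 -0.0915]
a top S [0.0061 0.0544]
keeper tip far [ 0.0399 -0.0886]
screw [ 0.0378 -0.0065]
```

View pics/ov2.png

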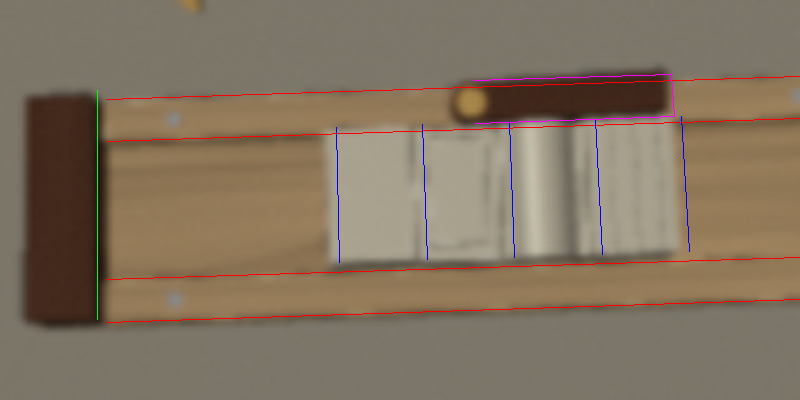

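View pics/ov2s.png

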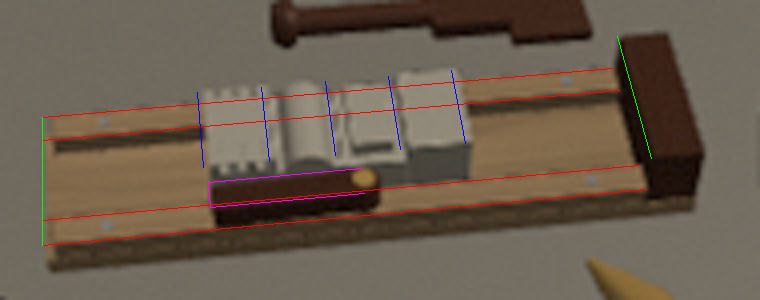

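Both cameras agree on the tray pose to about 2 mm: (0.4927, 0.004), yaw 0.11. The row's back face is at about tray y −91 mm, so the travel home is about 95 mm. I'll move behind the row with the gripper shut and the jaw axis across the channel.

Request:
step_arm(
  motion=[
    [0.36, -0.9, -0.06, 0, 0, -0.69, 255],
    [0.36, -0.9, -0.06, 0, 0, -0.69, 255],
    [0.36, -0.9, -0.06, 0, 0, -0.69, 255],
    [0.36, -0.9, -0.06, 0, 0, -0.69, 255],
    [0.36, -0.9, -0.06, 0, 0, -0.69, 255],
    [0.36, -0.9, -0.06, 0, 0, -0.69, 255],
    [0.36, -0.9, -0.06, 0, 0, -0.69, 255],
    [0.36, -0.9, -0.06, 0, 0, -0.69, 255],
    [0.36, -0.9, -0.06, 0, 0, -0.69, 255],
    [0.36, -0.9, -0.06, 0, 0, -0.69, 255],
  ],
)

```text
time: 2.0
tool_pos: [0.4387, 0.1166, 0.2015]
tool_rot: [0.0, 0.668, 0.744, 0.0]
contact_force: [0.4, 0.7, -0.3]
gripper_width: -0.001
```

Request:
step_arm(
  motion=[
    [0.136, -0.464, -0.16, 0, 0, 0, 255],
    [0.136, -0.464, -0.16, 0, 0, 0, 255],
    [0.136, -0.464, -0.16, 0, 0, 0, 255],
    [0.136, -0.464, -0.16, 0, 0, 0, 255],
    [0.136, -0.464, -0.16, 0, 0, 0, 255],
    [0.136, -0.464, -0.16, 0, 0, 0, 255],
    [0.136, -0.464, -0.16, 0, 0, 0, 255],
    [0.136, -0.464, -0.16, 0, 0, 0, 255],
  ],
)

```text
time: 2.8
tool_pos: [0.5062, -0.1121, 0.1217]
tool_rot: [0.0, 0.667, 0.745, 0.0]
contact_force: [0.1, -0.1, -0.4]
gripper_width: -0.002
```

```bash
python3 - <<'E'
from h import *
s=monitor.state(); print(s["time"],s["tool_pos"],s["tool_rot"],s["joint_pos"])
for c in ["top","scene","wrist"]:
    f=eyes.grab_frame(c); save(c+"1",f["pixels"])
E
```

```text
2.8 [ 0.50618077 -0.11214034  0.12167413] [9.57488207e-06 6.66999968e-01 7.45057705e-01 2.42279901e-04] [-3.61874177e-01 -1.09470615e-01  1.96053709e+00  4.63272131e-04
  1.29033389e+00 -4.72448810e-01]
```

View pics/scene1.png

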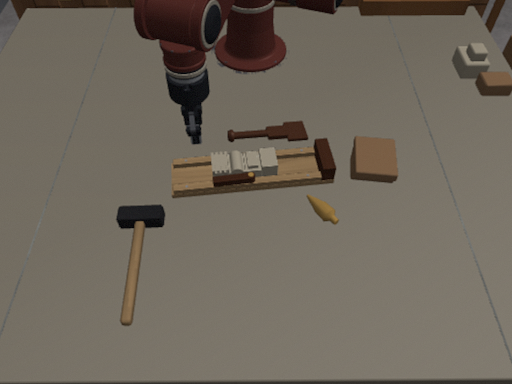

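View pics/wrist1.png

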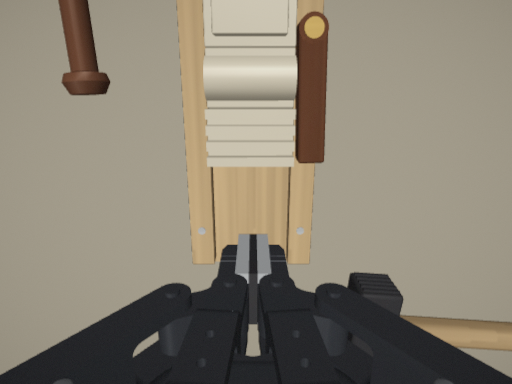

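The wrist view shows the fingers (column 253) centred over the channel and square to it. The last sample's back edge is at row 165 and the keeper tip at (311,160). I'll measure these in tool coordinates.

```bash
cat >> h.py <<'E'
from scipy.spatial.transform import Rotation as Ro
def wray(f,s,uv,z):
    H=np.array(f["hand_eye"]); q=s["tool_rot"]; R=Ro.from_quat([q[1],q[2],q[3],q[0]]).as_matrix()
    d=R@H[:3,:3]@np.linalg.inv(np.array(f["mtx"]))@np.array([uv[0],uv[1],1.]); c=s["tool_pos"]+R@H[:3,3]
    return c+d*(z-c[2])/d[2]
TR=np.array([.4927,.0040,.110])
def inv(tr,w):
    c,s=np.cos(tr[2]),np.sin(tr[2]); d=np.array(w)[:2]-np.array(tr[:2]); return np.array([c*d[0]+s*d[1],-s*d[0]+c*d[1]])
E
python3 - <<'E'
from h import *
s=monitor.state(); f=eyes.grab_frame("wrist")
print("tcp",inv(TR,s["tool_pos"]))
for n,uv,z in [("dL",(207,165),.049),("dR",(295,165),.049),("railL in",(216,250),.026),("railR in",(288,250),.026),("railL out near",(193,262),.026),("railR out",(309,262),.026),("tipR",(324,160),.045),("tipL",(297,161),.045),("screw",(314,27),.047),("railRout far",(314,180),.026),("railLout far",(187,130),.026)]:
    w=wray(f,s,uv,z); print(n,w.round(4),inv(TR,w).round(4))
for n in ["keeper_tip","keeper_pivot"]:
    for q in eyes.pinpoint(n,"wrist")[:1]: w=wray(f,s,q["uv"],.036);print(n,q,w,inv(TR,w))
E
```

```text
tcp [ 0.00088476 -0.11640643]
dL [ 0.4732 -0.0894  0.049 ] [-0.0297 -0.0907]
dR [ 0.5316 -0.0828  0.049 ] [ 0.0291 -0.0906]
railL in [ 0.4827 -0.1641  0.026 ] [-0.0284 -0.1659]
railR in [ 0.5401 -0.1576  0.026 ] [ 0.0294 -0.1659]
railL out near [ 0.4651 -0.1769  0.026 ] [-0.0473 -0.1768]
railR out [ 0.5586 -0.1665  0.026 ] [ 0.0468 -0.1767]
tipR [ 0.5513 -0.0781  0.045 ] [ 0.0492 -0.088 ]
tipL [ 0.5332 -0.0808  0.045 ] [ 0.0309 -0.0887]
screw [0.5306 0.0018 0.047 ] [ 0.0374 -0.0063]
railRout far [ 0.5511 -0.0977  0.026 ] [ 0.0469 -0.1075]
railLout far [ 0.4545 -0.0711  0.026 ] [-0.0462 -0.0704]
keeper_tip {'uv': [306.5, 161.3], 'p': 0.72} [ 0.54133101 -0.08212064  0.036     ] [ 0.03888291 -0.09093877]
keeper_pivot {'uv': [308.9, 33.4], 'p': 0.69} [ 5.29642331e-01 -3.06906021e-04  3.60000000e-02] [ 0.03624625 -0.00833634]
```

Request:
step_arm(
  motion=[
    [0, 0, -0.06, 0, 0, 0, 255],
    [0, 0, -0.12, 0, 0, 0, 255],
    [0, 0, -0.16, 0, 0, 0, 255],
    [0, 0, -0.18, 0, 0, 0, 255],
    [0, 0, -0.2, 0, 0, 0, 255],
    [0, 0, -0.2, 0, 0, 0, 255],
  ],
)

```text
time: 3.7
tool_pos: [0.5057, -0.1125, 0.0206]
tool_rot: [-0.001, 0.667, 0.745, -0.0]
contact_force: [0.1, -0.1, 0.2]
gripper_width: 0.001
```

Request:
step_arm(
  motion=[
    [-0.0013, 0.012, 0, 0, 0, 0, 255],
    [-0.0026, 0.024, 0, 0, 0, 0, 255],
    [-0.004, 0.036, 0, 0, 0, 0, 255],
    [-0.0053, 0.047, 0, 0, 0, 0, 255],
    [-0.0066, 0.058, 0, 0, 0, 0, 255],
    [-0.0078, 0.069, 0, 0, 0, 0, 255],
    [-0.009, 0.08, 0, 0, 0, 0, 255],
    [-0.0102, 0.091, 0, 0, 0, 0, 255],
    [-0.0114, 0.102, 0, 0, 0, 0, 255],
    [-0.0126, 0.112, 0, 0, 0, 0, 255],
  ],
)

```text
time: 4.7
tool_pos: [0.5009, -0.0572, 0.0224]
tool_rot: [0.002, 0.667, 0.745, 0.0]
contact_force: [1.4, -4.8, 3.0]
gripper_width: -0.002
```

```bash
python3 - <<'E'
from h import *
s=monitor.state(); print(s["time"],inv(TR,s["tool_pos"]),s["contact_force"])
f=eyes.grab_frame("wrist"); save("wrist2",f["pixels"]); f=eyes.grab_frame("top"); overlay(f,TR,"ov3",.08,0.,c=(170,200,160,80))
E
```

```text
4.7 [ 0.00139622 -0.06174612] [ 1.37606421 -4.82050546  2.97684728]
```

View pics/wrist2.png

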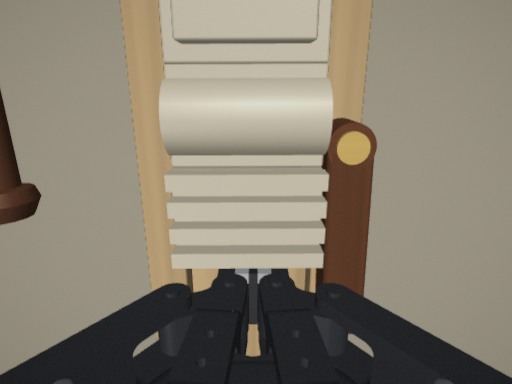

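View pics/ov3.png

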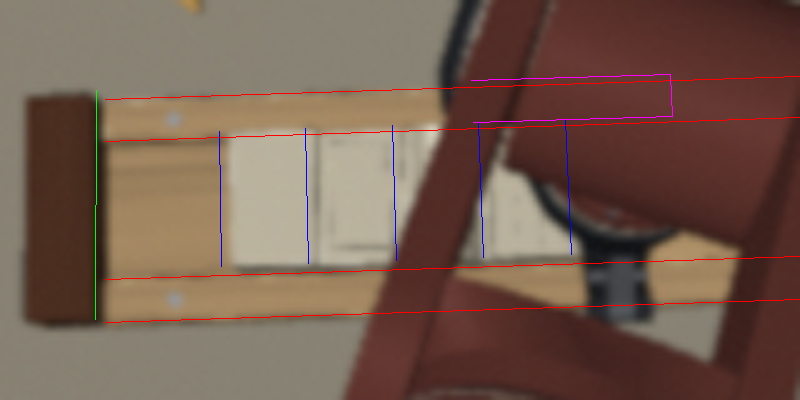

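The train is moving together with no gaps. Its front face is at about tray y 94 mm, which leaves about 55 mm.

Request:
step_arm(
  motion=[
    [-0.0012, 0.0096, 0, 0, 0, 0, 255],
    [-0.0024, 0.0192, 0, 0, 0, 0, 255],
    [-0.0036, 0.0288, 0, 0, 0, 0, 255],
    [-0.0048, 0.0384, 0, 0, 0, 0, 255],
    [-0.006, 0.048, 0, 0, 0, 0, 255],
    [-0.007, 0.0576, 0, 0, 0, 0, 255],
    [-0.008, 0.067, 0, 0, 0, 0, 255],
    [-0.009, 0.076, 0, 0, 0, 0, 255],
    [-0.01, 0.085, 0, 0, 0, 0, 255],
    [-0.011, 0.092, 0, 0, 0, 0, 255],
  ],
)

```text
time: 5.8
tool_pos: [0.495, -0.0113, 0.022]
tool_rot: [0.001, 0.667, 0.745, -0.0]
contact_force: [0.6, -5.5, 3.3]
gripper_width: 0.003
```

Request:
step_arm(
  motion=[
    [-0.0005, 0.004, 0, 0, 0, 0, 255],
    [-0.001, 0.008, 0, 0, 0, 0, 255],
    [-0.0015, 0.012, 0, 0, 0, 0, 255],
  ],
)

```text
time: 6.1
tool_pos: [0.4943, -0.0055, 0.022]
tool_rot: [0.001, 0.667, 0.745, -0.0]
contact_force: [0.6, -5.4, 3.4]
gripper_width: 0.0
```

```bash
python3 - <<'E'
from h import *
s=monitor.state(); print(s["time"],inv(TR,s["tool_pos"]),s["contact_force"])
f=eyes.grab_frame("scene"); overlay(f,TR,"ov4s",.13,0.,S=4,c=(160,130,190,75)); f=eyes.grab_frame("top"); overlay(f,TR,"ov4",.132,0.,c=(170,200,160,80))
E
```

```text
6.1 [ 0.00053008 -0.00957016] [ 0.63302962 -5.36281429  3.40034082]
```

View pics/ov4.png

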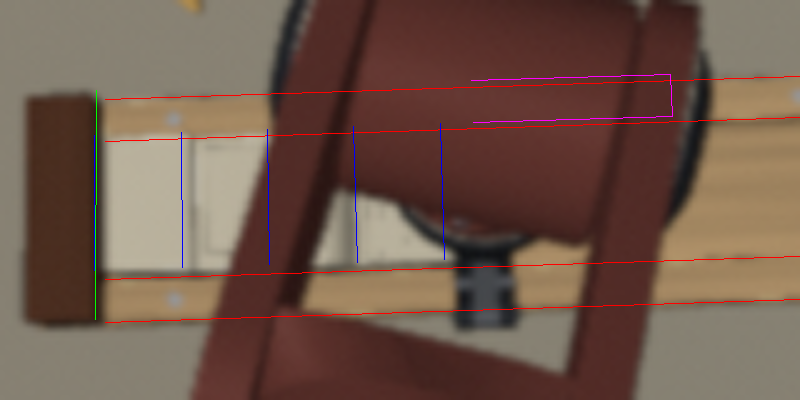

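View pics/ov4s.png

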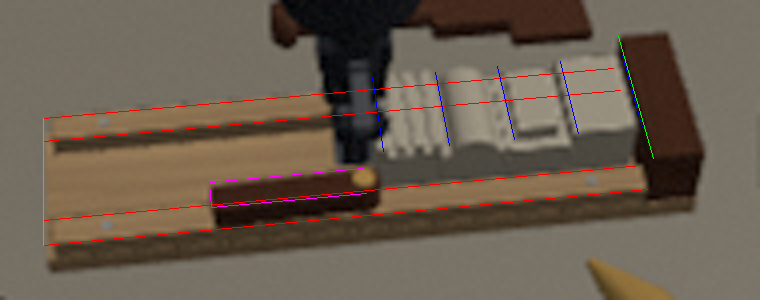

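About 4 mm remains and the force is still only sliding friction (5 N). I'll creep until the stop resists.

Request:
step_arm(
  motion=[
    [-0.0004, 0.003, 0, 0, 0, 0, 255],
    [-0.0008, 0.006, 0, 0, 0, 0, 255],
    [-0.0009, 0.008, 0, 0, 0, 0, 255],
  ],
)

```text
time: 6.5
tool_pos: [0.4937, -0.0014, 0.0219]
tool_rot: [0.001, 0.667, 0.745, -0.0]
contact_force: [0.1, -5.3, 3.1]
gripper_width: -0.001
```

Request:
step_arm(
  motion=[
    [-0.0002, 0.002, 0, 0, 0, 0, 255],
    [-0.0002, 0.002, 0, 0, 0, 0, 255],
  ],
)

```text
time: 6.7
tool_pos: [0.4936, -0.0005, 0.0219]
tool_rot: [0.001, 0.667, 0.745, -0.0]
contact_force: [0.5, -5.3, 3.9]
gripper_width: -0.002
```

Request:
step_arm(
  motion=[
    [-0.0002, 0.002, 0, 0, 0, 0, 255],
    [-0.0004, 0.004, 0, 0, 0, 0, 255],
    [-0.0004, 0.004, 0, 0, 0, 0, 255],
  ],
)

```text
time: 7.0
tool_pos: [0.4937, -0.0005, 0.022]
tool_rot: [0.003, 0.667, 0.745, -0.002]
contact_force: [0.8, -14.4, 2.7]
gripper_width: 0.002
```

```bash
python3 - <<'E'
from h import *
s=monitor.state(); print(s["time"],inv(TR,s["tool_pos"]),s["contact_force"])
f=eyes.grab_frame("scene"); 
im=cv2.resize(f["pixels"][130:190,240:345],None,fx=7,fy=7,interpolation=cv2.INTER_CUBIC); save("c5",im)
f=eyes.grab_frame("top"); im=cv2.resize(f["pixels"][210:270,170:270],None,fx=7,fy=7,interpolation=cv2.INTER_CUBIC); save("c5t",im)
E
```

```text
7.0 [ 0.0005223 -0.0045502] [  0.82280575 -14.35230051   2.65935246]
```

View pics/c5.png

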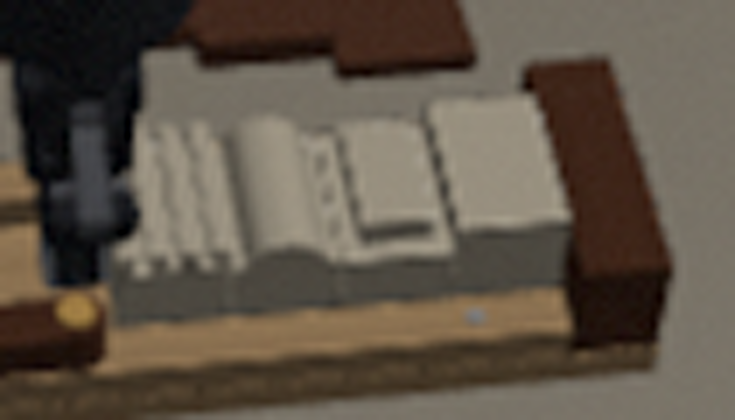

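View pics/c5t.png

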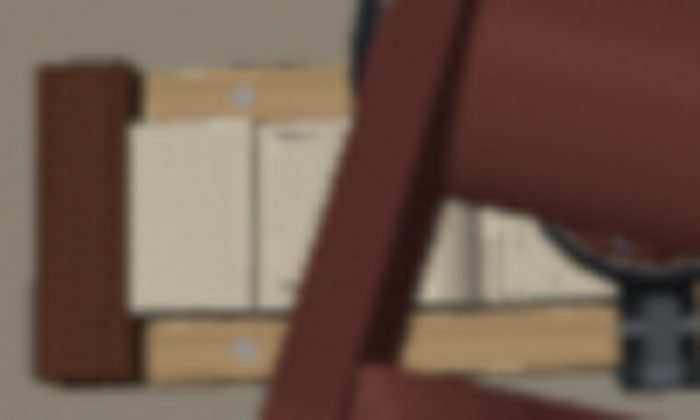

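The force jumped from 5 N to 14 N with no further motion, and both views show sample_a against the stop, so the row is home. Now I'll retreat, rise, and go round to the keeper's outer side.

Request:
step_arm(
  motion=[
    [0.003, -0.026, 0, 0, 0, 0, 255],
    [0.0056, -0.052, 0, 0, 0, 0, 255],
    [0.0056, -0.055, 0.06, 0, 0, 0, 255],
    [0.0056, -0.055, 0.15, 0, 0, 0, 255],
    [0.0056, -0.055, 0.16, 0, 0, 0, 255],
    [0.1, -0.11, 0.16, 0, 0, 0, 255],
    [0.172, -0.11, 0.16, 0, 0, 0, 255],
    [0.172, -0.11, 0.16, 0, 0, 0, 255],
    [0.172, -0.11, 0.16, 0, 0, 0, 255],
  ],
)

```text
time: 8.0
tool_pos: [0.5783, -0.0528, 0.0997]
tool_rot: [-0.002, 0.667, 0.745, -0.001]
contact_force: [-0.2, -0.1, -1.1]
gripper_width: 0.006
```

```bash
python3 - <<'E'
from h import *
s=monitor.state(); print(s["time"],s["tool_pos"],inv(TR,s["tool_pos"]),s["contact_force"])
f=eyes.grab_frame("wrist"); save("wrist6",f["pixels"]); f=eyes.grab_frame("scene"); save("scene6",f["pixels"])
E
```

```text
8.0 [ 0.57827334 -0.05284317  0.09974746] [ 0.07881599 -0.06589371] [-0.23206345 -0.11385987 -1.12116809]
```

View pics/wrist6.png

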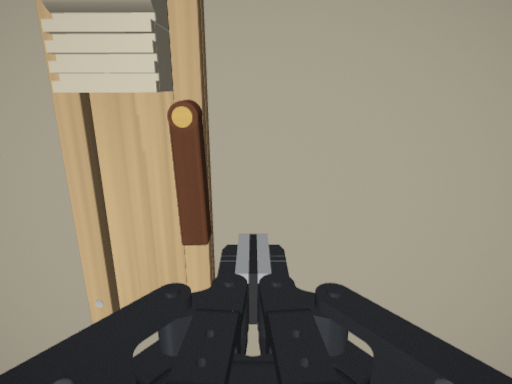

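View pics/scene6.png

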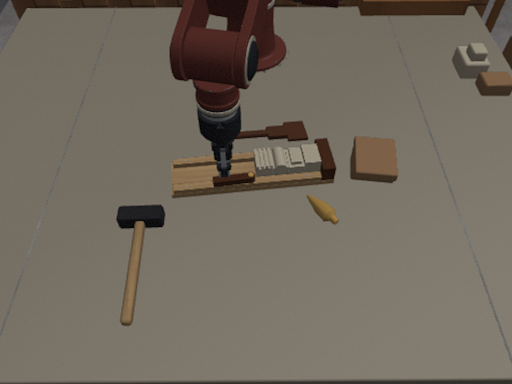

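Request:
step_arm(
  motion=[
    [0, 0, -0.07, 0, 0, 0, 255],
    [0, 0, -0.12, 0, 0, 0, 255],
    [0, 0, -0.135, 0, 0, 0, 255],
    [0, 0, -0.135, 0, 0, 0, 255],
  ],
)

```text
time: 8.5
tool_pos: [0.577, -0.0523, 0.0325]
tool_rot: [-0.001, 0.667, 0.745, -0.001]
contact_force: [-0.1, -0.3, 0.6]
gripper_width: 0.001
```

```bash
python3 - <<'E'
from h import *
s=monitor.state(); print(s["time"],s["tool_pos"],inv(TR,s["tool_pos"]),s["contact_force"])
f=eyes.grab_frame("wrist"); 
for n,uv,z in [("dback",(105,90),.049),("tip",(196,242),.045),("screw",(182,117),.047)]:
    pass
c0=T2w(TR,[[*inv(TR,s["tool_pos"]),s["tool_pos"][2]]])[0]
prev=None
for th in [0,.2,.4,.6,.8,1.0,1.2,1.4,1.5,1.57]:
    r=.060; d=np.array([-np.sin(th),-np.cos(th)]); n=np.array([np.cos(th),-np.sin(th)])
    # support half-extent of box 29(x) x 22(y) along n
    w=.0145*abs(n[0])+.011*abs(n[1])
    p=np.array([.0385,-.008])+r*d+(.009+w)*n
    W=T2w(TR,[[p[0],p[1],0]])[0]
    print(th,p.round(4),((W-s["tool_pos"])[:2]/.5).round(4))
E
```

```text
8.5 [ 0.57696539 -0.0523334   0.03251083] [ 0.07757191 -0.06524343] [-0.06973984 -0.25011813  0.56160277]
0 [ 0.062 -0.068] [-0.0304 -0.0089]
0.2 [ 0.0515 -0.0718] [-0.0504 -0.0189]
0.4 [ 0.0397 -0.0736] [-0.0735 -0.025 ]
0.6 [ 0.0271 -0.0729] [-0.0988 -0.0262]
0.8 [ 0.0143 -0.0692] [-0.125  -0.0217]
1.0 [ 0.0021 -0.0624] [-0.1506 -0.0109]
1.2 [-0.0085 -0.0526] [-0.174   0.0063]
1.4 [-0.0168 -0.0402] [-0.1932  0.0291]
1.5 [-0.0199 -0.0332] [-0.2007  0.0423]
1.57 [-0.0215 -0.0281] [-0.2051  0.0522]
```

Request:
step_arm(
  motion=[
    [-0.03, -0.009, 0, 0, 0, 0, 255],
    [-0.05, -0.019, 0, 0, 0, 0, 255],
    [-0.062, -0.022, 0, 0, 0, 0, 255],
    [-0.074, -0.025, 0, 0, 0, 0, 255],
    [-0.086, -0.026, 0, 0, 0, 0, 255],
    [-0.099, -0.026, 0, 0, 0, 0, 255],
    [-0.112, -0.024, 0, 0, 0, 0, 255],
    [-0.125, -0.022, 0, 0, 0, 0, 255],
    [-0.138, -0.016, 0, 0, 0, 0, 255],
    [-0.15, -0.011, 0, 0, 0, 0, 255],
  ],
)

```text
time: 9.55
tool_pos: [0.5031, -0.0581, 0.0336]
tool_rot: [-0.0, 0.667, 0.745, -0.0]
contact_force: [1.1, -0.1, -0.1]
gripper_width: 0.001
```

```bash
python3 - <<'E'
from h import *
s=monitor.state(); print(s["time"],s["tool_pos"],inv(TR,s["tool_pos"]),s["contact_force"])
f=eyes.grab_frame("wrist"); save("wrist7",f["pixels"]); f=eyes.grab_frame("scene"); overlay(f,TR,"ov7s",.132,1.0,S=4,c=(160,130,190,75))
E
```

```text
9.55 [ 0.50311072 -0.05806835  0.03360389] [ 0.00353404 -0.06283609] [ 1.12536579 -0.13387668 -0.08133276]
```

View pics/wrist7.png

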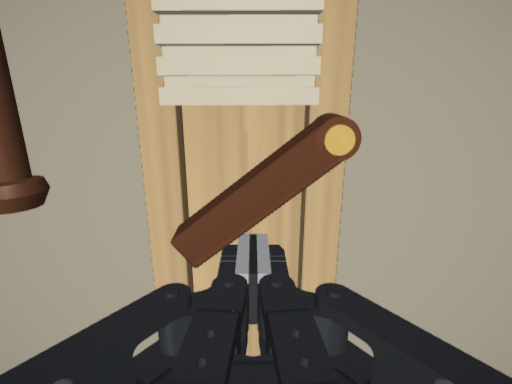

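View pics/ov7s.png

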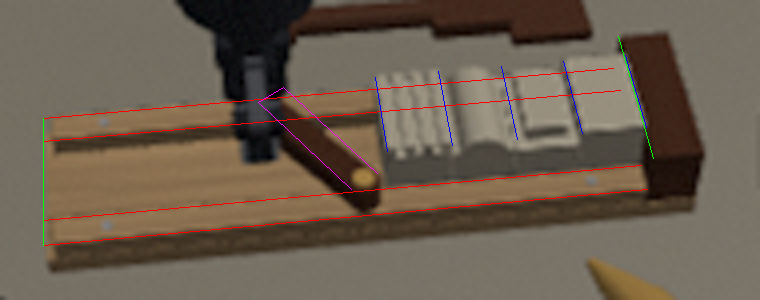

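The keeper has turned to about 1.0 rad, with the finger on its outer face. I'll continue the arc.

Request:
step_arm(
  motion=[
    [-0.012, 0.008, 0, 0, 0, 0, 255],
    [-0.0234, 0.0172, 0, 0, 0, 0, 255],
    [-0.033, 0.028, 0, 0, 0, 0, 255],
    [-0.0426, 0.04, 0, 0, 0, 0, 255],
    [-0.05, 0.053, 0, 0, 0, 0, 255],
    [-0.0545, 0.06, 0, 0, 0, 0, 255],
    [-0.0545, 0.063, 0, 0, 0, 0, 255],
    [-0.0545, 0.063, 0, 0, 0, 0, 255],
  ],
)

```text
time: 10.45
tool_pos: [0.4763, -0.0264, 0.0336]
tool_rot: [-0.0, 0.667, 0.745, -0.0]
contact_force: [0.6, -0.2, 0.6]
gripper_width: 0.002
```

```bash
python3 - <<'E'
from h import *
s=monitor.state(); print(s["time"],s["tool_pos"],inv(TR,s["tool_pos"]),s["contact_force"])
f=eyes.grab_frame("wrist"); save("wrist8",f["pixels"]); f=eyes.grab_frame("scene"); overlay(f,TR,"ov8s",.132,1.57,S=4,c=(160,130,190,75))
E
```

```text
10.45 [ 0.47626189 -0.02642474  0.03360712] [-0.01967874 -0.02843631] [ 0.60524459 -0.24505649  0.56314366]
```

View pics/wrist8.png

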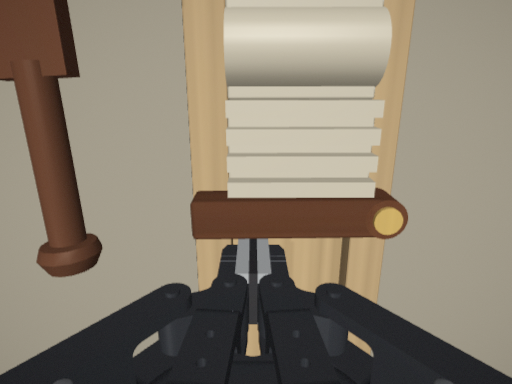

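View pics/ov8s.png

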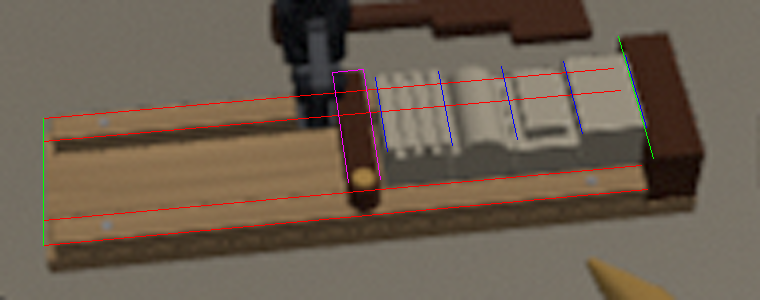

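The keeper looks square, but there's no force from its limit yet. I'll creep forward until it resists.

Request:
step_arm(
  motion=[
    [-0.0003, 0.003, 0, 0, 0, 0, 255],
    [-0.0006, 0.006, 0, 0, 0, 0, 255],
    [-0.0006, 0.006, 0, 0, 0, 0, 255],
  ],
)

```text
time: 10.85
tool_pos: [0.4764, -0.0253, 0.0338]
tool_rot: [0.001, 0.667, 0.745, -0.001]
contact_force: [-0.4, -7.1, -0.7]
gripper_width: -0.001
```

Request:
step_arm(
  motion=[
    [-0.0002, 0.003, 0, 0, 0, 0, 255],
    [-0.0003, 0.004, 0, 0, 0, 0, 255],
    [-0.0003, 0.004, 0, 0, 0, 0, 255],
  ],
)

```text
time: 11.15
tool_pos: [0.4764, -0.0251, 0.0339]
tool_rot: [0.003, 0.667, 0.745, -0.003]
contact_force: [-0.4, -13.9, -1.3]
gripper_width: 0.002
```

The limit resists: 7 N, then 14 N with no motion. I'll back off, raise clear and check.

Request:
step_arm(
  motion=[
    [0.003, -0.025, 0, 0, 0, 0, 255],
    [0.006, -0.06, 0, 0, 0, 0, 255],
    [0.006, -0.07, 0.03, 0, 0, 0, 255],
    [0.006, -0.07, 0.12, 0, 0, 0, 255],
    [0.006, -0.1, 0.22, 0, 0, 0, 255],
    [0.006, -0.15, 0.3, 0, 0, 0, 255],
    [0.006, -0.2, 0.35, 0, 0, 0, 255],
    [0.006, -0.2, 0.35, 0, 0, 0, 255],
    [0.006, -0.2, 0.35, 0, 0, 0, 255],
  ],
)

```text
time: 12.05
tool_pos: [0.4792, -0.122, 0.2089]
tool_rot: [-0.0, 0.668, 0.744, 0.001]
contact_force: [-0.2, -0.6, -0.0]
gripper_width: 0.001
```

```bash
python3 - <<'E'
from h import *
s=monitor.state(); print(s["time"],s["tool_pos"],s["contact_force"])
f=eyes.grab_frame("wrist"); save("wrist9",f["pixels"])
for n,z in [("keeper_pivot",.036),("keeper_tip",.036),("sample_a",.012)]:
    for q in eyes.pinpoint(n,"wrist")[:5]: print(n,q,inv(TR,wray(f,s,q["uv"],z)).round(4))
g=eyes.grab_frame("top"); overlay(g,TR,"ov9",.132,1.57,c=(170,200,160,80)); h=eyes.grab_frame("scene"); overlay(h,TR,"ov9s",.132,1.57,S=4,c=(160,130,190,75))
E
```

```text
12.05 [ 0.47922656 -0.12201405  0.20888746] [-0.16868959 -0.62657309 -0.02795669]
keeper_pivot {'uv': [325.8, 37.4], 'p': 0.94} [ 0.0369 -0.007 ]
keeper_tip {'uv': [228.8, 36.2], 'p': 0.84} [-0.0479 -0.006 ]
sample_a {'uv': [282.5, 0.9], 'p': 0.7} [0.0003 0.0267]
```

View pics/wrist9.png

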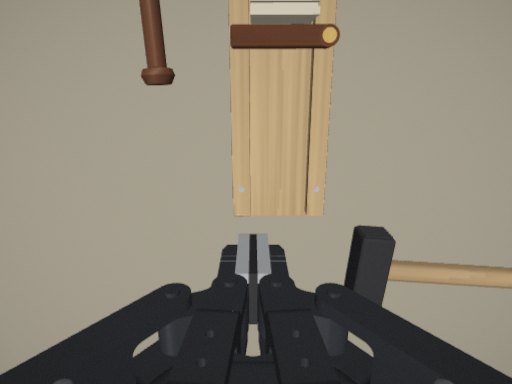

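View pics/ov9.png

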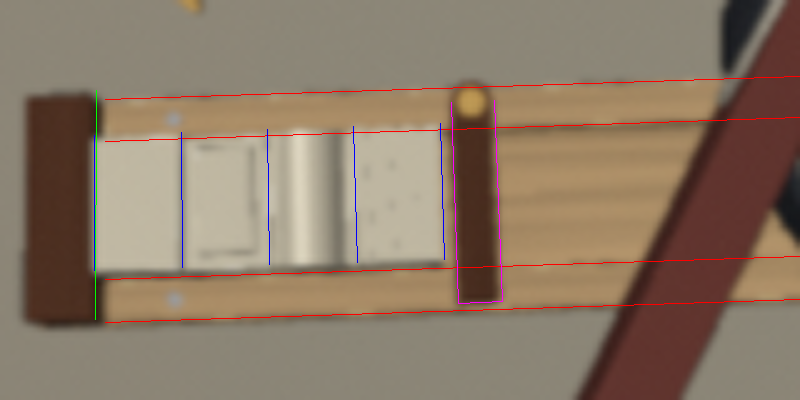

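View pics/ov9s.png

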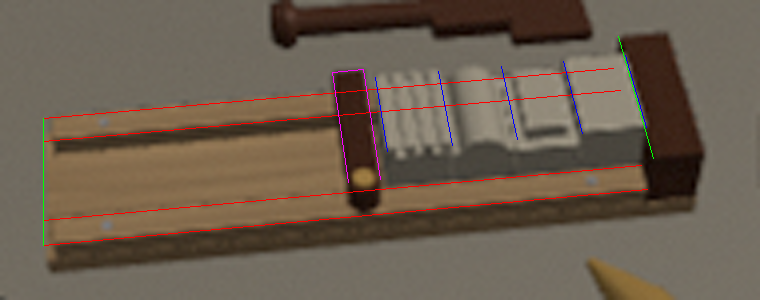

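The overlays put the keeper square across and the four samples at home, touching. The hand is clear, so I'm handing in.

```bash
python3 - <<'E'
from h import *
print(monitor.state()["contact_force"]); print(manip.job_done())
E
```

```text
[ 0.727319   -0.57263899  1.31096552]
the job is handed in; nothing more can be done
None
```

The row of four samples is home against the end stop, the turn-button lies square across behind it, and I handed the job in at about 12 s of the 46 s allowed. No verdict was reported.

- **Pushing the row:** I pushed on sample_d with the closed fingertips, moving the row about 95 mm as one train. At the end the force rose from about 5 N to 14 N with no further motion, so the row is against the stop. The keeper was still open at that point.
- **Turning the keeper:** I went round its outer side and pushed it along its arc. At the end the force rose from 7 N to 14 N without movement, so it is on its limit.
- **Last checks:** Overlays on the top and scene pictures matched the home places and 1.57 rad on the keeper to within about 2 mm, with no gaps seen in the row. In the wrist picture the keeper's pivot and tip were found about 1 mm apart in tray y, which is square to about 0.01 rad. The hand was lifted clear with about zero force.
- **Limits of the checks:** In the wrist picture the network found only sample_d, because the rest were out of view. The two cameras disagreed slightly on the tray's turn (0.103 against 0.114 rad); I used 0.110. I did not measure the tools or the corbel again, but no move went near them and they looked unmoved in the later pictures they appear in.

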